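# Call for help and point out the missing capsule

### The job

One pocket of the four-pocket kit block has no receiver capsule in it. Press the round call button right down with a fingertip and let it come up again, then point at the empty pocket from just above it for two seconds, then point in the same way at the spare capsule that lies on the bench by itself, and finish while still pointing at it. Point with the fingertips about 2 cm above the middle of the thing; do not touch the kit block or any capsule, and leave everything else where it is.

Things in the scene. Friction and masses are not known exactly. Their poses are not given: they have to be found in the camera images.
- call_button (a joint): the call button's plunger: 0 = up, 0.006 m = fully down; a spring pushes it back up, and fully down takes about 4 N
- call_button_top (a point): centre of the top face of the round steel call button (30 mm across, its top 22 mm above the bench when up), which is pressed straight down; it sits in a small grey housing fixed to the bench. It may stand to the left or to the right of the kit block.
- kit_block: grey block, 110 x 110 x 22 mm high, fixed to the bench, with four round pockets 44 mm across and 8 mm deep in a square, their centres 52 mm apart. Origin: centre of its underside, z up, x and y along its sides. Three pockets hold a capsule, which stands 7 mm proud of the block's top; the fourth is empty.
- empty_pocket (a point): centre of the mouth of the one empty pocket, level with the top face of the kit block (22 mm above the bench); any of the four may be the empty one
- spare: the spare receiver capsule; origin at the centre of its underside, z up
- spare_top (a point): centre of the top of the spare receiver capsule, a loose short black cylinder with a white face, 40 mm across and 15 mm high, lying flat on the bench away from the kit block, on the side of the block where the call button is not
- seated_1: loose receiver capsule like the spare, seated in a pocket of the kit block; origin at the centre of its underside, z up; not to be moved
- seated_2: like seated_1, in another pocket
- seated_3: like seated_1, in another pocket
- tin: bystander: round steel tin, 69 mm across, 40 mm high, loose; origin at the centre of its underside; not to be moved
- tape_roll: bystander: small roll of tape lying flat, 68 mm across, 18 mm high, loose; origin at the centre of its underside; not to be moved
- keypad: bystander: steel keypad module, 78 x 62 x 18 mm, loose; origin at the centre of its underside; not to be moved
Not all that is in view belongs to the job. Leave any brown or red look-alike of the part that bears call_button alone. Leave any blue look-alike of the spare alone.

How it is judged:
On the way, in this order (a step that is already met when the one before it is completed fails the run):
1. the call button is pressed down (value of joint call_button above 0.004 m), for 0.05 s.
2. the fingertips point at the empty pocket from just above and dwell there, the button being up again (horizontal distance between the grasp point and empty_pocket below 0.018 m and z of the grasp point in the frame of empty_pocket below 0.075 m and value of joint call_button below 0.0015 m), for 1.5 s.
3. the fingertips point at the spare capsule from just above (horizontal distance between the grasp point and spare_top below 0.018 m and z of the grasp point in the frame of spare_top below 0.075 m), for 0.5 s.
At the end, for the whole second after the job is handed in: The robot still points at the spare capsule: the middle between its fingertips is within 18 mm of the capsule's centre seen from above and the fingertips are no more than about 55 mm above it (the grasp point no more than 75 mm); the button is up; no capsule has moved by 5 mm (all of step 3 and value of joint call_button below 0.0015 m and distance of each of spare_top, seated_1, seated_2, seated_3 from where it was at the start of the episode below 0.005 m); the robot touches nothing.
It fails at once if a capsule or the kit block is touched (contact force between the fingers and seated_1 above 0.5 N or contact force between the fingers and seated_2 above 0.5 N or contact force between the fingers and seated_3 above 0.5 N or contact force between any of the fingers, the arm and kit_block above 0.5 N).
It fails at once if the spare capsule is touched, moved or lifted (contact force between the fingers and spare above 0.5 N or distance of spare_top from where it was at the start of the episode above 0.005 m).
It fails at once if a seated capsule is moved or lifted (distance of any of seated_1, seated_2, seated_3 from where it was at the start of the episode above 0.005 m).
It fails at once if a bystander is moved (distance of any of tin, tape_roll, keypad from where it was at the start of the episode above 0.005 m).
It also fails if it takes over 42 s, if anything falls off the work surface, if the arm or the gripper's body presses on something with over 40 N, if the wrist force passes 120 N, or if a joint passes its speed limit or range.

### The arm

A 6-joint arm with a two-finger parallel gripper is mounted at the origin on a cart in front of the work surface, level with it; the furniture and walls round the work are solid. World frame = base frame: x ahead of the robot, y to its left, z up, the work surface at z = 0. Lengths are in m, angles in rad, forces in N, time in s.
With the tool pointing down it reaches from about 0.35 to 0.725 m from the base axis. Payload 6 kg.
Tool frame: the origin (TCP) lies midway between the tips of the shut fingers; the grasp point (between the pads) lies 19 mm behind it (env.grasp_offset is the distance from the TCP to the grasp point, in m); z points along the fingers, y is the direction in which the jaws open and shut (so a half turn about z gives the same grasp; the last joint's range is limited). The gripper opens to 85 mm and grips with 20 to 120 N. Pads are 22 mm wide; open, the fingers measure 114 mm over their backs; the gripper's body (76 mm by 85 mm) begins 54 mm behind the grasp point. The pads swing forward as they close: fully open they stand 13 mm farther back than shut.
Start: joints at [-1.012, 0.04, 0.085, 0, -1.615, -0.334], TCP at [0.134, -0.585, 0.231] pointing down, gripper open.
Joint ranges: [-2.56, 2.56], [-1.29, 2.01], [-1.08, 1.49], [-3.29, 1.98], [-2.81, -0.18], [-2.99, 2.99]. Speed limits (rad/s): [2.57, 2.57, 3.01, 3.14, 3.14, 3.14].

### API

Orientations are given as a unit quaternion [x, y, z, w].
In Python, from station import env, snapshot gives the robot as it stands.
- The arm moves only by the shell command python3 -m inch 'ROWS' [FORCE]. ROWS is JSON, a list that holds one entry, the list of rows, each a list of 7 numbers: the shift along the world's x, y, z in cm, then the turn, a rotation vector about the world's x, y, z in rad, then the finger opening in cm, from 0 to 8.54. In form: [[[dx, dy, dz, wx, wy, wz, hand], ...]]. A call has 1 to 10 rows; each row is the pose to reach, as a shift and turn from the pose measured when the call began; what a row does not reach only later rows make up. A row lasts 1/12 s, in which the tool goes at most 41.7 mm and 7.16 degrees, less where a joint would pass 70% of its speed; a pose out of reach is approached as far as the arm can. A call with a gripper value outside its range is refused whole. The fingers move at their own pace and stop on an object; FORCE is the grip in N (left out, the last holds). Time passes only in rows, so rows that repeat a pose let the fingers close. It gives the time, the measured TCP pose, the force and the opening at its end, in the units of the state.
- env.sense(): the state, without advancing time (a new reading comes with each control period).
- snapshot(name): name is "scene" or "top" or "wrist"; returns a dict with "pixels" (384x512x3 uint8, red, green, blue), "intrinsics" (3x3 intrinsics, pixels), "rvec" (rotation vector, rad) and "tvec" (3), from world to camera coordinates, as OpenCV has them; the wrist camera has in their place "hand_eye" (4x4, takes a point from camera to tool coordinates, whose origin is the TCP and whose axes are the flange's). Camera axes: x right, y down, z forward; pixel columns grow to the right and rows downward; lengths in m; the calibration is good to about 2 mm. A picture is of the moment at which its call begins: read the wrist's pose just before it. There is no depth.
- env.hand_in(): hands the job in, once; it reports no verdict.
The state is a dict: "time": time; "joints": joint angles; "joint_velocities": joint speeds; "joint_efforts": joint torques, N m; "tool_pos": TCP position; "ee_rot": TCP orientation; "wrist_force": force on the tool from outside, world axes, zero at the start; "wrist_torque": the same for the moment, N m; "grip_width": opening from 0.0 (shut) to 1.0 (fully open).
Only numpy, scipy, OpenCV 4.12 (cv2) and the standard library are available. Lean on these libraries where they do the work, as an engineer would, in place of code of your own. Each camera call takes 0.05 s, during which the arm holds its last target. There are 200 camera calls.

## Working session

There is one attempt and no reset: what is moved stays moved. The work goes in short steps, Python scripts to look and compute and a shell command to move; the robot and the scene stay as the last step left them, time stands still between calls to the robot, and variables do not carry over. Pictures are saved under pics/ and viewed, about 8 in all and at most 12, crops included, and the job is handed in when it is done.

```bash
ls; mkdir -p pics; python3 - <<'E'
from station import env, snapshot
import cv2,numpy as np
s=env.sense();print(s['time'],s['tool_pos'],s['ee_rot'],s['grip_width'],env.grasp_offset)
for n in("scene","top"):
    d=snapshot(n);cv2.imwrite(f"pics/{n}0.png",d["pixels"][:,:,::-1])
    R=cv2.Rodrigues(np.array(d["rvec"]))[0];print(n,-R.T@d["tvec"],R[2])
E
```

```text
pics
0.0 [ 0.13376177 -0.58455265  0.23026368] [-1.12194113e-01  9.93685895e-01  8.94456362e-04 -1.54026916e-04] 0.9989195434012499 0.0187
scene [0.05662131 0.79041408 0.82682435] [ 0.44058499 -0.46247773 -0.76941485]
top [0.33912795 0.27867051 1.04963602] [ 0.16393032  0.00144143 -0.98647087]
```

View pics/top0.png

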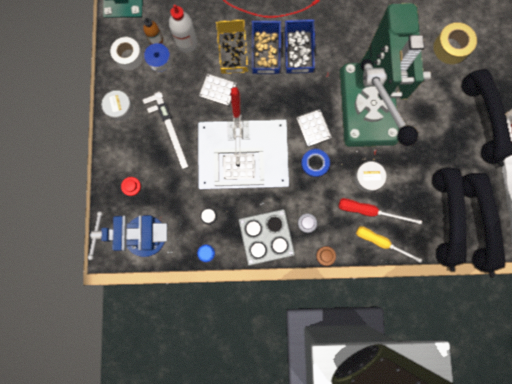

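View pics/scene0.png

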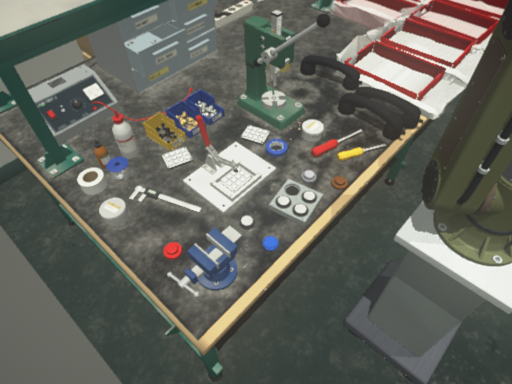

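Top view: the kit block is at about (266,238) and its dark empty pocket at (275,224). The steel button is at (308,223), with the brown decoy at (326,256). The white-faced spare is at (208,215), with the blue decoy at (206,253). The scene view agrees. Next I'll measure these.

```bash
cat > h.py <<'E'
import cv2,numpy as np
def ray(d,uv,z):
    R=cv2.Rodrigues(np.array(d["rvec"]))[0];c=-R.T@np.array(d["tvec"])
    r=R.T@np.linalg.inv(d["intrinsics"])@np.array([*uv,1.]);return (c+r*(z-c[2])/r[2]).round(4)
def blobs(mask,x0,y0,amin=20):
    n,_,st,ce=cv2.connectedComponentsWithStats(mask.astype(np.uint8))
    return [(ce[i]+[x0,y0],st[i][2:]) for i in range(1,n) if st[i][4]>=amin]
E
python3 - <<'E'
from station import env,snapshot
from h import *
d=snapshot("top");p=d["pixels"].astype(int)
c=p[195:275,190:345];g=c.min(2)
cv2.imwrite("pics/crop1.png",cv2.resize(d["pixels"][195:275,190:345,::-1],None,fx=5,fy=5,interpolation=cv2.INTER_CUBIC))
for (u,v),s in blobs(g>200,190,195):print("white",(u,v),s,ray(d,(u,v),.015),ray(d,(u,v),.029))
for n,uv,z in(("empty",(275,224),.022),("btn",(308,223),.022),("brown",(326,256),.022),("blue",(206,253),.015),("edge",(266,270),0)):print(n,ray(d,uv,z))
E
```

```text
white (np.float64(207.88372093023256), np.float64(215.45736434108528)) [ 13  12 129] [0.4578 0.3976 0.015 ] [0.4562 0.3959 0.029 ]
white (np.float64(279.35), np.float64(213.45)) [15  7 40] [0.4579 0.2252 0.015 ] [0.4563 0.2259 0.029 ]
white (np.float64(266.22243346007605), np.float64(241.00760456273764)) [ 50  50 526] [0.3927 0.2589 0.015 ] [0.392  0.2591 0.029 ]
white (np.float64(244.27027027027026), np.float64(221.64864864864865)) [13 13 37] [0.4404 0.3102 0.015 ] [0.4391 0.3098 0.029 ]
white (np.float64(307.5052631578947), np.float64(222.2736842105263)) [12 11 95] [0.4348 0.1584 0.015 ] [0.4335 0.16   0.029 ]
white (np.float64(253.01459854014598), np.float64(228.0729927007299)) [ 13  13 137] [0.4244 0.2896 0.015 ] [0.4233 0.2894 0.029 ]
white (np.float64(279.32608695652175), np.float64(244.97826086956522)) [ 14  13 138] [0.3825 0.2279 0.015 ] [0.3819 0.2286 0.029 ]
white (np.float64(257.6241134751773), np.float64(249.83687943262413)) [ 14  13 141] [0.3724 0.2799 0.015 ] [0.3719 0.2799 0.029 ]
empty [0.4321 0.2368 0.022 ]
btn [0.4324 0.1581 0.022 ]
brown [0.3534 0.1194 0.022 ]
blue [0.3682 0.4028 0.015 ]
edge [0.3245 0.2612 0.    ]
```

View pics/crop1.png

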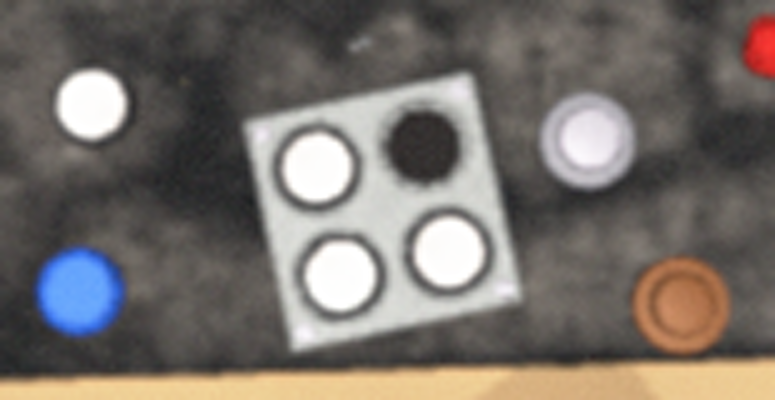

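Checks out: the capsule spacings are 52.3 mm, and completing the square puts the empty pocket at (0.433, 0.238). The button is at about (0.434, 0.159) and the spare at (0.458, 0.398), on opposite sides of the block as the task says. I'll set out with the fingers shut.

```bash
python3 -m inch '[[[1,2,1,0,0,0,0],[3,5,2,0,0,0,0],[5,8,2,0,0,0,0],[7.5,11,2,0,0,0,0],[10,14,2,0,0,0,0],[12.5,17,2,0,0,0,0],[15,20,2,0,0,0,0],[17,23,2,0,0,0,0],[18.5,26,2,0,0,0,0],[20,29,2,0,0,0,0]]]'
```

```text
time: 0.98
tool_pos: [0.3342, -0.293, 0.2502]
ee_rot: [-0.112, 0.994, 0.001, -0.0]
wrist_force: [0.3, 0.6, -0.3]
grip_width: -0.002
```

```bash
python3 -m inch '[[[1,3,0,0,0,0,0],[2,6.5,0,0,0,0,0],[3,10,0,0,0,0,0],[4,13.5,0,0,0,0,0],[5,17,0,0,0,0,0],[6,20.5,0,0,0,0,0],[7,24,0,0,0,0,0],[8,27.5,0,0,0,0,0],[8.5,31,0,0,0,0,0],[9,34,0,0,0,0,0]]]'
python3 -m inch '[[[0.2,3,-1,0,0,0,0],[0.4,6,-3,0,0,0,0],[0.7,9,-6,0,0,0,0],[0.9,11,-9,0,0,0,0],[0.9,11.2,-12,0,0,0,0],[0.9,11.2,-14,0,0,0,0],[0.9,11.2,-14,0,0,0,0],[0.9,11.2,-14,0,0,0,0]]]'
python3 - <<'E'
from station import env,snapshot
from h import *
from scipy.spatial.transform import Rotation as Ro
s=env.sense();d=snapshot("wrist");print(s['time'],s['tool_pos'],s['ee_rot'],d["hand_eye"])
cv2.imwrite("pics/w1.png",d["pixels"][:,:,::-1])
d2=snapshot("scene");cv2.imwrite("pics/s1.png",cv2.resize(d2["pixels"][130:290,180:400,::-1],None,fx=3.5,fy=3.5))
E
```

```text
time: 1.82
tool_pos: [0.4241, 0.0493, 0.25]
ee_rot: [-0.113, 0.994, 0.001, -0.0]
wrist_force: [0.9, -0.3, 1.0]
grip_width: 0.002
time: 2.48
tool_pos: [0.4327, 0.1608, 0.1097]
ee_rot: [-0.113, 0.994, 0.0, -0.001]
wrist_force: [0.7, 0.2, 0.7]
grip_width: 0.0
2.4833 [0.43273952 0.16084239 0.10967833] [-1.12939453e-01  9.93601397e-01  1.93539008e-04 -9.52145323e-04] [[ 6.43949058e-04 -9.52487920e-01 -3.04575683e-01  7.74385992e-02]
 [ 9.99999737e-01  5.12012651e-04  5.13051543e-04 -5.11382081e-04]
 [-3.32728794e-04 -3.04575933e-01  9.52488000e-01 -1.43434895e-01]
 [ 0.00000000e+00  0.00000000e+00  0.00000000e+00  1.00000000e+00]]
```

View pics/w1.png

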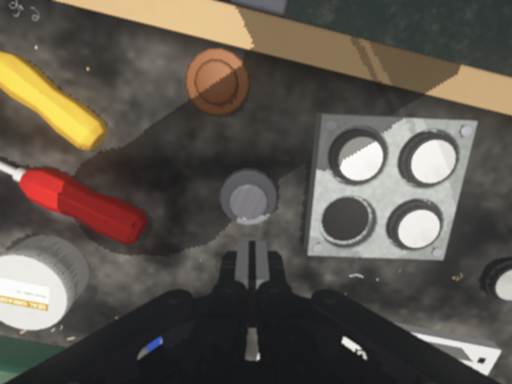

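The wrist view shows the button's top at (249,201), the empty pocket's mouth at about (348,220), and the tin well off to the left. I'll cast these rays.

```bash
cat >> h.py <<'E'
from scipy.spatial.transform import Rotation as Ro
def wray(d,s,uv,z):
    H=np.array(d["hand_eye"]);R=Ro.from_quat(s["ee_rot"]).as_matrix()
    c=R@H[:3,3]+s["tool_pos"];r=R@H[:3,:3]@np.linalg.inv(d["intrinsics"])@np.array([*uv,1.]);return (c+r*(z-c[2])/r[2]).round(4)
E
python3 - <<'E'
from station import env,snapshot
from h import *
s=env.sense();d=snapshot("wrist")
for n,uv,z in(("btn top",(249,201),.022),("btn L",(230,201),.022),("btn R",(268,201),.022),("empty",(348,220),.022),("corners",(321,114),.022),("",(477,121),.022),("",(444,261),.022),("",(304,256),.022),("housing L",(221,195),.012),("R",(277,195),.012),("tin",(40,290),.04)):print(n,wray(d,s,uv,z))
E
```

```text
btn top [0.4369 0.1599 0.022 ]
btn L [0.4401 0.1456 0.022 ]
btn R [0.4336 0.1742 0.022 ]
empty [0.4348 0.2394 0.022 ]
corners [0.3618 0.1952 0.022 ]
 [0.3414 0.3053 0.022 ]
 [0.4519 0.3279 0.022 ]
 [0.4731 0.2143 0.022 ]
housing L [0.4403 0.1377 0.012 ]
R [0.4303 0.1813 0.012 ]
tin [0.5389 0.0159 0.04  ]
```

View pics/s1.png

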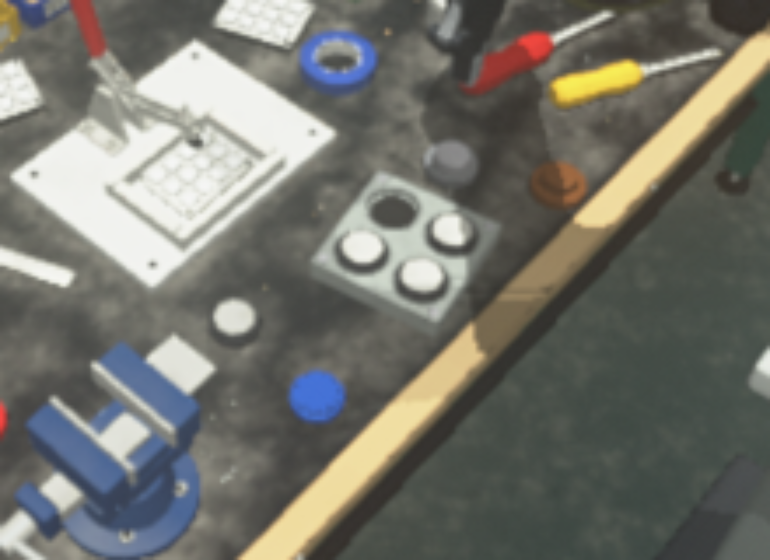

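The scene view agrees: the fingers are above the steel button and nothing has been disturbed. The button measures 29 mm across and the block about 112 mm on a side, both as they should be. Pressing in small steps.

```bash
python3 -m inch '[[[0.2,-0.1,-3,0,0,0,0],[0.3,-0.1,-6,0,0,0,0],[0.3,-0.1,-8,0,0,0,0],[0.3,-0.1,-8.5,0,0,0,0],[0.3,-0.1,-8.9,0,0,0,0],[0.3,-0.1,-9.2,0,0,0,0],[0.3,-0.1,-9.3,0,0,0,0],[0.3,-0.1,-9.3,0,0,0,0]]]'
```

```text
time: 3.3
tool_pos: [0.4381, 0.1611, 0.0211]
ee_rot: [-0.113, 0.994, 0.002, 0.003]
wrist_force: [1.2, -0.5, 1.3]
grip_width: 0.003
```

```bash
python3 -m inch '[[[-0.1,0,-0.2,0,0,0,0],[-0.1,0,-0.4,0,0,0,0],[-0.1,0,-0.5,0,0,0,0],[-0.1,0,-0.5,0,0,0,0],[-0.1,0,-0.5,0,0,0,0]]]'
```

```text
time: 3.72
tool_pos: [0.4378, 0.1616, 0.0168]
ee_rot: [-0.113, 0.994, 0.003, 0.004]
wrist_force: [3.1, 0.4, 3.7]
grip_width: -0.001
```

```bash
python3 -m inch '[[[-0.1,-0.1,-0.2,0,0,0,0],[-0.1,-0.1,-0.3,0,0,0,0],[-0.1,-0.1,-0.3,0,0,0,0],[-0.1,-0.1,-0.3,0,0,0,0]]]'
```

```text
time: 4.05
tool_pos: [0.4378, 0.1615, 0.016]
ee_rot: [-0.113, 0.994, 0.003, 0.005]
wrist_force: [-2.4, 0.4, 11.3]
grip_width: -0.001
```

Bottomed out: z = 0.016 and the force has risen to 11 N. Now up and over to the empty pocket, still high.

```bash
python3 -m inch '[[[0,0,1,0,0,0,0],[0,0,3,0,0,0,0],[0,0,6,0,0,0,0],[-0.1,1.5,8,0,0,0,0],[-0.2,4,8,0,0,0,0],[-0.4,6.5,8,0,0,0,0],[-0.4,7.7,8,0,0,0,0],[-0.4,7.7,8,0,0,0,0],[-0.4,7.7,8,0,0,0,0]]]'
python3 - <<'E'
from station import env,snapshot
from h import *
s=env.sense();d=snapshot("wrist");print(s['tool_pos'],s['ee_rot'])
cv2.imwrite("pics/w2.png",d["pixels"][:,:,::-1])
E
```

```text
time: 4.8
tool_pos: [0.4331, 0.2382, 0.095]
ee_rot: [-0.114, 0.994, 0.003, 0.004]
wrist_force: [-0.4, -0.2, 0.4]
grip_width: 0.004
[0.4330781  0.23823219 0.09502256] [-0.11370876  0.99350294  0.0025675   0.00395298]
```

View pics/w2.png

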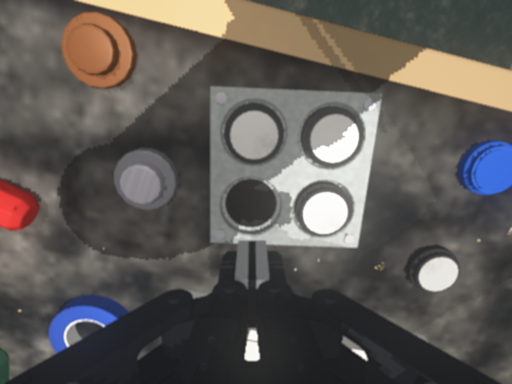

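The fingers are just behind the empty pocket, whose mouth is at about (251,205). The button looks up at (147,180), and the spare's face is at (438,274).

```bash
python3 - <<'E'
from station import env,snapshot
from h import *
s=env.sense();d=snapshot("wrist")
for n,uv,z in(("empty",(251,205),.022),("L",(221,205),.022),("R",(282,205),.022),("spare",(438,274),.015),("btn",(145,184),.022)):print(n,wray(d,s,uv,z))
E
python3 -m inch '[[[0,0.1,-2,0,0,0,0],[0.1,0.1,-4,0,0,0,0],[0.1,0.1,-4.8,0,0,0,0],[0.1,0.1,-5,0,0,0,0],[0.1,0.1,-5,0,0,0,0],[0.1,0.1,-5,0,0,0,0]]]'
```

```text
empty [0.4336 0.2373 0.022 ]
L [0.4384 0.2163 0.022 ]
R [0.4286 0.259  0.022 ]
spare [0.4598 0.3973 0.015 ]
btn [0.435  0.1613 0.022 ]
time: 5.4
tool_pos: [0.435, 0.2387, 0.0466]
ee_rot: [-0.113, 0.994, 0.003, 0.005]
wrist_force: [-0.2, -0.2, 0.4]
grip_width: -0.002
```

Pocket width measures 44 mm, and the TCP is within 2 mm of its centre and 25 mm above the mouth. Dwelling there for more than 2 s.

```bash
for i in 1 2 3; do python3 -m inch '[[[0,0,0,0,0,0,0],[0,0,0,0,0,0,0],[0,0,0,0,0,0,0],[0,0,0,0,0,0,0],[0,0,0,0,0,0,0],[0,0,0,0,0,0,0],[0,0,0,0,0,0,0],[0,0,0,0,0,0,0],[0,0,0,0,0,0,0],[0,0,0,0,0,0,0]]]'; done
```

```text
time: 6.23
tool_pos: [0.435, 0.2387, 0.0465]
ee_rot: [-0.113, 0.994, 0.003, 0.005]
wrist_force: [-0.3, -0.1, 0.3]
grip_width: 0.0
time: 7.07
tool_pos: [0.435, 0.2386, 0.0465]
ee_rot: [-0.113, 0.994, 0.003, 0.005]
wrist_force: [0.0, 0.8, 0.1]
grip_width: -0.002
time: 7.9
tool_pos: [0.435, 0.2387, 0.0465]
ee_rot: [-0.113, 0.994, 0.003, 0.005]
wrist_force: [-0.4, -0.3, -0.7]
grip_width: 0.001
```

```bash
python3 -m inch '[[[0,0,2,0,0,0,0],[0,0,4.5,0,0,0,0],[0.3,2,6,0,0,0,0],[0.8,5,6,0,0,0,0],[1.3,8.5,6,0,0,0,0],[1.8,12,6,0,0,0,0],[2.2,14.8,6,0,0,0,0],[2.4,15.9,6,0,0,0,0],[2.4,15.9,6,0,0,0,0],[2.4,15.9,6,0,0,0,0]]]'
python3 - <<'E'
from station import env,snapshot
from h import *
s=env.sense();d=snapshot("wrist");print(s['tool_pos'])
cv2.imwrite("pics/w3.png",d["pixels"][:,:,::-1])
print([(uv.round(),st,wray(d,s,uv,.015)) for uv,st in blobs(d["pixels"][120:245,180:330].min(2)>150,180,120,200)])
E
```

```text
time: 8.73
tool_pos: [0.4588, 0.3975, 0.1059]
ee_rot: [-0.113, 0.994, 0.002, 0.005]
wrist_force: [-0.8, -0.6, -0.8]
grip_width: -0.0
[0.45881479 0.39750504 0.1059206 ]
[]
```

View pics/w3.png

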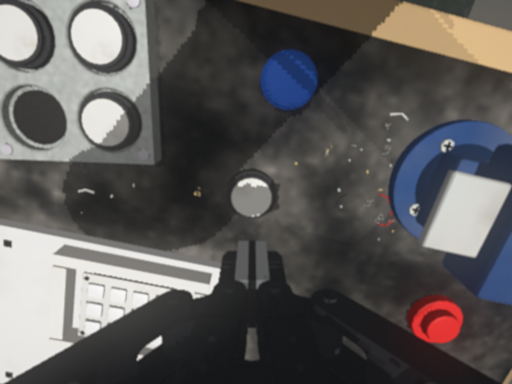

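The spare's face is at (251,197), just ahead of the fingers. The vise is at least 75 mm to the side, clear of the 42 mm half-width of the hand.

```bash
python3 - <<'E'
from station import env,snapshot
from h import *
s=env.sense();d=snapshot("wrist")
for uv in((251,197),(231,197),(271,197)):print(wray(d,s,uv,.015))
E
python3 -m inch '[[[0,0,-2,0,0,0,0],[0,0,-4,0,0,0,0],[0,0,-5.5,0,0,0,0],[0,0,-6.4,0,0,0,0],[0,0,-6.6,0,0,0,0],[0,0,-6.6,0,0,0,0],[0,0,-6.6,0,0,0,0],[0,0,-6.6,0,0,0,0],[0,0,-6.6,0,0,0,0],[0,0,-6.6,0,0,0,0]]]'
python3 -m inch '[[[0,0,0,0,0,0,0],[0,0,0,0,0,0,0],[0,0,0,0,0,0,0],[0,0,0,0,0,0,0],[0,0,0,0,0,0,0],[0,0,0,0,0,0,0],[0,0,0,0,0,0,0],[0,0,0,0,0,0,0],[0,0,0,0,0,0,0],[0,0,0,0,0,0,0]]]'
python3 - <<'E'
from station import env,snapshot
from h import *
d=snapshot("scene");cv2.imwrite("pics/s2.png",cv2.resize(d["pixels"][130:290,180:400,::-1],None,fx=3.5,fy=3.5))
E
```

```text
[0.4593 0.3966 0.015 ]
[0.4628 0.3815 0.015 ]
[0.4559 0.4116 0.015 ]
time: 9.67
tool_pos: [0.4593, 0.3971, 0.0414]
ee_rot: [-0.113, 0.994, 0.003, 0.005]
wrist_force: [0.6, 0.1, 0.1]
grip_width: 0.001
time: 10.5
tool_pos: [0.4593, 0.3971, 0.0414]
ee_rot: [-0.113, 0.994, 0.003, 0.005]
wrist_force: [0.2, 0.2, 0.2]
grip_width: 0.005
```

View pics/s2.png

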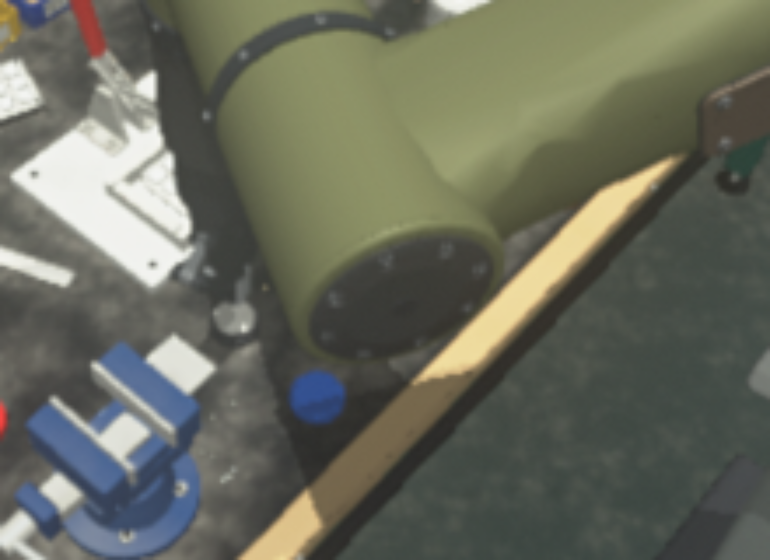

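The fingertips hover over the spare's centre, and the spare is at the same pixel as before, (235,320) in this crop. Wrist force is about zero, so I'm handing in.

```bash
python3 -c "
from station import env
print(env.hand_in(), env.sense()['time'])"
```

```text
the job is handed in; nothing more can be done
the job is handed in; nothing more can be done
```

I handed the job in at about 10.5 s of robot time, with the shut fingertips still pointing at the spare capsule. The hand-in gave no verdict.

- **Button:** I pressed the steel button until it bottomed out. The tips were at z = 16 mm, 6 mm below its top, and the force rose to 11 N. I then released it. Whether it came back up I judged only by eye in a wrist picture, where it looked up.
- **Empty pocket:** I pointed at it for over 2.5 s, about 2 mm from its centre and 25 mm above its mouth.
- **Spare:** I moved to it and held for over 1 s, under 2 mm from its centre and 26 mm above its top. The wrist force was near zero, and the last scene picture showed the spare in its original place.

**Checks that disagreed or could not be made:**
- The top and wrist cameras agreed within about 3 mm on every point.
- The first press command came out about 4 mm short (the TCP stopped at 21 mm), so I pressed on in two further steps.
- In the last picture the arm hid the kit block and the button, so I could not look at them again at the end.

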